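# Snap the blue lid onto the sample canister and hold it down

## Robot

A 6-joint arm with a two-finger parallel gripper is mounted at the origin on the work surface. World frame = base frame: x ahead of the robot, y to its left, z up, the work surface at z = 0. Lengths are in m, angles in rad, forces in N, time in s.
With the tool pointing down it reaches from about 0.425 to 0.95 m from the base axis. Payload 3.5 kg.
Tool frame: the origin (TCP) lies on the centre line of the jaws, within the pads' length; the fingertips stand ctrl.tip_extent ahead of it and the grasp point (between the pads) lies 8 mm behind it (ctrl.tip_extent is the distance from the TCP to the fingertips, in m); z points along the fingers, y is the line along which they close (so a half turn about z gives the same grasp; the last joint's range is limited). The gripper opens to 85 mm and grips with 20 to 120 N. Pads are 22 mm wide; open, the fingers measure 114 mm over their backs; the gripper's body (76 mm by 85 mm) begins 54 mm behind the grasp point. The pads swing forward as they close: fully open they stand 13 mm farther back than shut.
Start: joints at [1.006, 0.286, 1.577, -0, 1.279, -0.15], TCP at [0.272, 0.618, 0.242] pointing down, gripper open.
Joint ranges: [-2.77, 2.77], [-0.9, 2.22], [0.21, 2.48], [-1.53, 4.67], [0.24, 2.81], [-2.84, 2.84]. Speed limits (rad/s): [2.79, 2.79, 3.14, 3.14, 3.14, 3.14].

## Interface

Orientations are given as [roll, pitch, yaw] about the fixed x, y, z axes, in that order (R = Rz(yaw) Ry(pitch) Rx(roll)).
In Python, from station import ctrl, optics gives the robot as it stands. The module is installed in compiled form; this text tells all that it offers.
- The arm moves only by the tool jog_arm, never from a script. Its argument "plan" is a list of rows, each a list of 7 numbers: the turn, a rotation vector about the tool's x, y, z in degrees, then the shift along the tool's x, y, z in cm, then the finger opening in cm, from 0 to 8.54. A call has 1 to 20 rows; each row shifts and turns the commanded pose from where the row before left it, along the tool's axes as they then stand; what a row does not reach is not made up. A row lasts 1/10 s, in which the tool goes at most 50 mm and 8.59 degrees, less where a joint would pass 70% of its speed; a pose out of reach is approached as far as the arm can. A call is refused whole if a number of a shift passes 5 or a number of a turn 8.59, either way. A call with a gripper value outside its range is refused whole. The fingers move at their own pace and stop on an object; "squeeze" is the grip in N (left out, the last holds). Time passes only in rows, so rows that do not move let the fingers close. It gives the time, the measured TCP pose, the force, the opening and the grip force at its end, in the units of the state.
- ctrl.state(): the state, without advancing time (a new reading comes with each control period).
- optics.read_camera(name): name is "scene" or "top" or "wrist"; returns the picture (384x512x3 uint8, red, green, blue); there is no depth.
- optics.camera_params(name): a dict with "vfov" (degrees; the focal length in pixels is half the picture's height over the tangent of half this angle, whatever the lens; pixels are square), "cx", "cy" (the principal point, pixels), "xyz" and "attitude" of the camera in the world. Camera axes: x right, y down, z forward; pixel columns grow to the right and rows downward; lengths in m; the calibration is good to about 2 mm. The wrist camera is an equidistant fisheye: a pixel r from the principal point sees the ray r / f radians off the axis. A picture is of the moment at which its call begins: read the wrist's pose just before it. camera_params takes no time and is no camera call; for the wrist camera it gives the pose at the moment of the call.
- ctrl.finish_job(): hands the job in; it is judged then, once.
The state is a dict: "clock": time; "qpos": joint angles; "dq": joint speeds; "joint_torque": joint torques, N m; "position": TCP position; "orientation": TCP orientation; "ft_force": force on the tool from outside, world axes, zero at the start; "torque": the same for the moment, N m; "width": finger opening in m; "gripper_force": force on a finger pad.
Only numpy, scipy, OpenCV 4.12 (cv2) and the standard library are available. Lean on these libraries where they do the work, as an engineer would, in place of code of your own. Each camera call takes 0.05 s, during which the arm holds its last target. There are 200 camera calls.

## Task

Find the blue lid with the knob among the loose parts in the white tub, lift it out by its knob and press it straight down onto the white sample canister until all the green clips have snapped over its rim and it sits fully home on the orange seal. Keep pressing firmly after the snap so that the seal stays squashed, and finish like that, with the gripper still on the lid and pressing: do not let go. Leave the other parts in the tub, and do not disturb the bottle, the dishes or the pipette.

Things in the scene. Friction and masses are not known exactly. Their poses are not given: they have to be found in the camera images.
- lid_grip (a point): loose blue lid, 65 to 125 g, upright in the tub: round flange 80 mm wide, 5 mm thick; above it a round knob 20 mm wide, 34 mm tall, white band near its top; below it a centring plug 18 mm deep, 53 mm wide (lowest 4 mm: 46). This point: the knob's middle, 17 mm above the flange's top face, 22 above its underside, 40 above the plug's underside, 17 below the knob's top. z up along the knob
- canister_seat (a point): centre of the top face of the orange seal, in the mouth of the white round sample canister (100 mm wide, fixed to the bench, dark foot 124 mm wide); it is 75 mm above the bench, and the underside of the lid's flange comes to rest on it. z points up. The hole for the plug is 58 mm wide and 30 mm deep from the seal's top
- clip_ring (a point): on the canister's axis, amid 4 slippery green spring clips at 45, 135, 225, 315 deg from its x. Their round noses (14 mm wide, centres 43.5 mm from the axis, 10.7 above the seal) stand 3.5 mm over the flange and yield outwards. The flange meets them 17 mm above the seal; the push rises to about 10 N, drops suddenly, and over the last 5 mm the clips pull the lid down. Fingers have a 73 mm wide gap
- seal (a joint): how far the orange seal is squashed, in m: 0 free, 0.004 at its stop. It acts as a spring of 4 N per mm. The closed clips alone leave it at about 0.0006; a push of 8 to 12 N from above squashes it by 2 to 3 mm
- tub: white open plastic tub, fixed to the bench, 260 mm (its x) by 240 mm (its y), 32 mm high, walls and floor 4 mm thick; origin at the centre of its underside. Its parts lie about 55 mm either way in x and 50 mm either way in y from the centre, one in each quarter
- cap_mid (a point): loose plain white screw cap in the tub, 62 mm in diameter, 22 mm tall; this point is its centre
- stopper_mid (a point): loose orange tapered stopper in the tub, 32 mm at the foot, 42 mm at the top, 30 mm tall; this point is its centre
- collar_mid (a point): loose steel ring in the tub, 56 mm in diameter, 18 mm tall; this point is its centre
- bottle_mid (a point): bystander: clear bottle with blue cap and paper label, 70 mm in diameter, 150 mm tall, standing beyond the work; this point is its centre
- dishes_mid (a point): bystander: stack of two closed white dishes, 90 mm in diameter, 29 mm tall; this point is its centre
- pipette_mid (a point): bystander: grey, white and blue hand pipette lying on the bench, 225 mm long along its x, 28 mm wide, 26 mm high; this point is near its middle
Things that resemble listed ones, but are neither listed nor needed, are in the scene too. Leave any turquoise look-alike of the part that bears cap_mid alone.

How it is judged:
On the way, in this order (a step that is already met when the one before it is completed fails the run):
1. the lid has been lifted clear of the tub by the gripper, its knob's middle over 0.11 m above the bench (height (world z) of lid_grip above 0.11 m and contact force between the fingers and lid above 1 N and z of lid_grip in the frame of canister_seat above 0.03 m), for 0.1 s.
2. the lid has snapped home under the clips (z of lid_grip in the frame of canister_seat below 0.0245 m and horizontal distance between lid_grip and canister_seat below 0.005 m and angle between lid_grip's own z axis and vertical below 0.08 rad), for 0.2 s.
At the end, for the whole second after the job is handed in: lid flat under the clips on the seal (knob's middle under 23.5 mm above the free seal, within 5 mm of the axis, tilt under 0.08 rad), at rest; the fingers still push on it (over 2 N) and keep the seal squashed over 1.3 mm; the other parts lie low in the tub (z of lid_grip in the frame of canister_seat below 0.0235 m and horizontal distance between lid_grip and canister_seat below 0.005 m and angle between lid_grip's own z axis and vertical below 0.08 rad and value of joint seal above 0.0013 m and contact force between the fingers and lid above 2 N and linear speed of lid below 0.02 m/s and height (world z) of each of cap_mid, stopper_mid, collar_mid below 0.05 m); the arm keeps its last pose, push and grip.
It fails at once if the bottle is pushed more than 30 mm or tipped (distance of bottle_mid from where it was at the start of the episode above 0.03 m or angle between bottle_mid's own z axis and vertical above 0.4 rad).
It fails at once if the dishes are pushed more than 30 mm (distance of dishes_mid from where it was at the start of the episode above 0.03 m).
It fails at once if the pipette is pushed more than 30 mm (distance of pipette_mid from where it was at the start of the episode above 0.03 m).
It fails at once if another part is taken out of the tub (height (world z) of any of cap_mid, stopper_mid, collar_mid above 0.09 m or horizontal distance between any of cap_mid, stopper_mid, collar_mid and tub above 0.19 m).
It also fails if it takes over 58 s, if anything falls off the work surface, if the arm or the gripper's body presses on something with over 40 N, if the wrist force passes 120 N, or if a joint passes its speed limit or range.

## Working session

There is one attempt and no reset: what is moved stays moved. The work goes in short steps, Python scripts to look and compute and a tool call to move; the robot and the scene stay as the last step left them, time stands still between calls to the robot, and variables do not carry over. Pictures are saved under pics/ and viewed, at most 10 in all, crops included, and the job is handed in when it is done.

Besides the shell and the picture viewer there is one more tool, called after ">>>" by a JSON object that holds its "api" and its "payload", one argument or row to a line. jog_arm: Moves the arm, as the interface text tells. Its arguments: {"type":"object","properties":{"plan":{"type":"array"},"squeeze":{"type":"number"}},"required":["plan"]}

```bash
mkdir -p pics
python3 - <<'E'
from station import ctrl, optics
import cv2, numpy as np
s=ctrl.state(); print({k:np.round(v,3).tolist() for k,v in s.items()}, ctrl.tip_extent)
for n in ("scene","top"):
    print(n,optics.camera_params(n))
    cv2.imwrite(f"pics/{n}0.png",optics.read_camera(n)[:,:,::-1])
print(optics.camera_params("wrist"))
E
```

```text
{'clock': 0.0, 'qpos': [1.006, 0.287, 1.578, -0.0, 1.279, -0.15], 'dq': [0.0, 0.001, 0.001, -0.002, 0.0, 0.0], 'joint_torque': [-0.001, -40.595, -29.264, -0.0, 0.006, -0.0], 'position': [0.272, 0.617, 0.241], 'orientation': [-3.139, -0.0, 2.727], 'ft_force': [-0.135, 0.296, 0.222], 'torque': [-0.032, -0.029, 0.028], 'gripper_force': 0.0, 'width': 0.085} 0.011
scene {'vfov': 45.90642124578638, 'cx': 250.11633374766916, 'cy': 190.2600208365161, 'xyz': array([1.08224712, 0.7338863 , 0.92082688]), 'attitude': array([-2.36215938,  0.00396821,  2.53621455])}
top {'vfov': 42.400271242065344, 'cx': 252.64664376682182, 'cy': 188.95743740718711, 'xyz': array([0.47024642, 0.07886833, 1.3037624 ]), 'attitude': array([-3.04716854,  0.00719844, -1.57281299])}
{'vfov': 65.70646984690485, 'cx': 255.8105573201559, 'cy': 190.978174231326, 'xyz': array([0.21234732, 0.64368339, 0.37301937]), 'attitude': array([2.87768772e+00, 2.00391073e-03, 1.15667178e+00])}
```

View pics/top0.png

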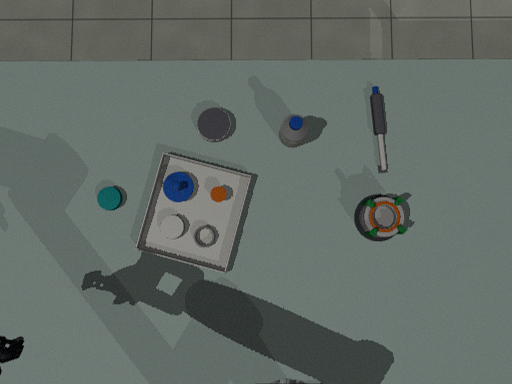

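View pics/scene0.png

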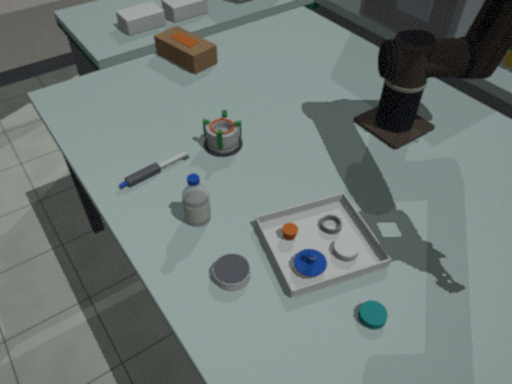

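The top view shows the lid at about (179,186), the canister at (384,217), and the bottle, dishes and pipette beyond them (up in the picture is +x, right is -y). The scene view shows the lid at (310,262) and the canister at (222,133), which agrees.

```bash
cat > h.py <<'E'
from station import ctrl, optics
import cv2, numpy as np
from scipy.spatial.transform import Rotation as Ro
def ray(name,uv,p=None):
    p=p or optics.camera_params(name); f=192/np.tan(np.radians(p['vfov']/2))
    d=(np.array(uv,float).reshape(-1,2)-[p['cx'],p['cy']])
    if name=='wrist':
        r=np.hypot(*d.T)[:,None]; th=r/f; v=np.hstack([d/np.maximum(r,1e-9)*np.sin(th),np.cos(th)])
    else: v=np.hstack([d/f,np.ones((len(d),1))])
    return p['xyz'],Ro.from_euler('xyz',p['attitude']).apply(v)
def plane(name,uv,z,p=None):
    o,v=ray(name,uv,p); return o+v*((z-o[2])/v[:,2])[:,None]
RNG=dict(blue=((105,120,50),(128,255,255)),green=((50,120,40),(78,255,255)),orange=((3,130,80),(18,255,255)),white=((0,0,150),(180,40,255)))
def blobs(img,c,amin=20):
    m=cv2.inRange(cv2.cvtColor(img,cv2.COLOR_RGB2HSV),*map(np.array,RNG[c]))
    cs=cv2.findContours(m,cv2.RETR_EXTERNAL,cv2.CHAIN_APPROX_NONE)[0]
    return sorted([c[:,0] for c in cs if cv2.contourArea(c)>amin],key=lambda c:-cv2.contourArea(c.reshape(-1,1,2)))
def circ(P): # least-squares circle
    A=np.c_[2*P[:,:2],np.ones(len(P))]; s=np.linalg.lstsq(A,(P[:,:2]**2).sum(1),rcond=None)[0]
    return s[:2],np.sqrt(s[2]+s[:2]@s[:2])
E
python3 - <<'E'
from h import *
for n in ('top','scene'):
    img=cv2.imread(f'pics/{n}0.png')[:,:,::-1].copy()
    for c,z in (('blue',.027),('orange',.075),('green',.09)):
        for b in blobs(img,c,8)[:6]:
            P=plane(n,b,z); q,r=circ(P); print(n,c,b.mean(0).round(),len(b),'circ',q.round(3),r.round(4),'mean',P.mean(0).round(3))
E
```

```text
top blue [178. 186.] 82 circ [0.598 0.282] 0.0381 mean [0.598 0.282 0.027]
top blue [296. 123.] 36 circ [ 0.766 -0.026] 0.0169 mean [ 0.766 -0.025  0.027]
top blue [374.  90.] 19 circ [ 0.853 -0.234] 0.0083 mean [ 0.853 -0.234  0.027]
top orange [218. 194.] 42 circ [0.575 0.174] 0.0184 mean [0.575 0.174 0.075]
top orange [384. 216.] 157 circ [ 0.518 -0.238] 0.0349 mean [ 0.519 -0.238  0.075]
top green [371. 232.] 29 circ [ 0.48  -0.201] 0.0113 mean [ 0.478 -0.202  0.09 ]
top green [398. 200.] 23 circ [ 0.556 -0.269] 0.0092 mean [ 0.557 -0.269  0.09 ]
top green [401. 230.] 30 circ [ 0.485 -0.275] 0.0094 mean [ 0.484 -0.274  0.09 ]
top green [368. 203.] 30 circ [ 0.547 -0.195] 0.0108 mean [ 0.549 -0.195  0.09 ]
scene blue [310. 262.] 81 circ [0.603 0.286] 0.0372 mean [0.603 0.286 0.027]
scene blue [193. 179.] 33 circ [ 0.691 -0.124] 0.0193 mean [ 0.691 -0.124  0.027]
scene blue [123. 184.] 18 circ [ 0.861 -0.219] 0.0096 mean [ 0.861 -0.219  0.027]
scene orange [184.  39.] 57 circ [ 0.348 -0.788] 0.0497 mean [ 0.347 -0.788  0.075]
scene orange [290. 231.] 43 circ [0.609 0.211] 0.0192 mean [0.609 0.211 0.075]
scene orange [222. 125.] 93 circ [ 0.523 -0.233] 0.0343 mean [ 0.519 -0.236  0.075]
scene green [219. 139.] 38 circ [ 0.569 -0.165] 0.0255 mean [ 0.572 -0.167  0.09 ]
```

>>> {"api": "jog_arm", "payload": {
  "plan": [
    [0,0,0,-2,-0.8,0,5],
    [0,0,0,-3.2,-1.3,0,5],
    [0,0,0,-3.2,-1.3,0,5],
    [0,0,0,-3.2,-1.3,0,5],
    [0,0,0,-3.2,-1.3,0,5],
    [0,0,0,-3.2,-1.3,0,5],
    [0,0,0,-3.2,-1.3,0,5],
    [0,0,0,-3.2,-1.3,0,5],
    [0,0,0,-3.2,-1.3,0,5],
    [0,0,0,-3.2,-1.3,0,5],
    [0,0,0,-3.2,-1.3,0,5],
    [0,0,0,-3.2,-1.3,0,5],
    [0,0,0,-3.2,-1.3,0,5],
    [0,0,0,-3.0,-1.2,0,5],
    [0,0,-8,0,0,1,5],
    [0,0,-8,0,0,1,5],
    [0,0,-8,0,0,1,5],
    [0,0,0,0,0,0,5],
    [0,0,0,0,0,0,5],
    [0,0,0,0,0,0,5]
  ],
  "squeeze": 80
}}

```text
clock: 2.1
position: [0.5985, 0.282, 0.213]
orientation: [3.141, 0.001, -3.139]
ft_force: [-0.9, -0.7, -0.1]
width: 0.05
gripper_force: 0.0
```

```bash
cat > look.py <<'E'
from h import *
import sys
s=ctrl.state(); p=optics.camera_params('wrist'); img=optics.read_camera('wrist')
cv2.imwrite(f'pics/{sys.argv[1]}.png',img[:,:,::-1])
print(s['clock'],s['position'].round(4),s['orientation'].round(3),s['width'],s['gripper_force'],np.round(s['ft_force'],1))
print(p)
for c,z in zip(sys.argv[2::2],sys.argv[3::2]):
    for b in blobs(img,c,40)[:6]:
        P=plane('wrist',b,float(z),p); q,r=circ(P); print(c,b.min(0),b.max(0),'circ',q.round(4),r.round(4),'mean',P.mean(0).round(4))
E
python3 look.py w1 blue .027
```

```text
2.1 [0.5985 0.282  0.213 ] [ 3.141e+00  1.000e-03 -3.139e+00] 0.05002441574956344 0.0 [-0.9 -0.7 -0.1]
{'vfov': 65.70646984690485, 'cx': 255.8105573201559, 'cy': 190.978174231326, 'xyz': array([0.53327613, 0.28141455, 0.34484714]), 'attitude': array([ 2.87650338e+00, -1.31625814e-04,  1.57375941e+00])}
blue [222 138] [293 208] circ [0.6002 0.2833] 0.0389 mean [0.5998 0.2833 0.027 ]
blue [  0 300] [ 21 326] circ [ 0.8623 -0.1829] 0.0364 mean [ 0.8598 -0.1833  0.027 ]
```

View pics/w1.png

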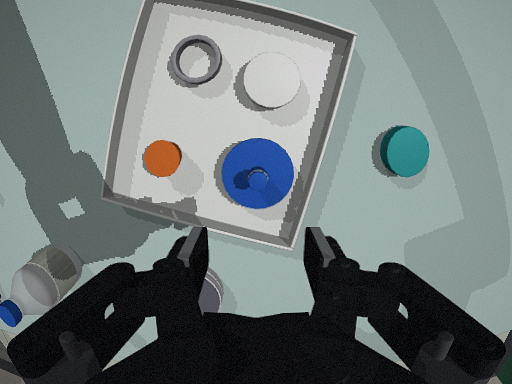

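The wrist view shows the lid centred at (258,173). Its flange is at (0.600, 0.283) with a radius of 39 mm, as expected, and the knob is at (258,180). Descending.

>>> {"api": "jog_arm", "payload": {
  "plan": [
    [0,0,0,-0.15,0.13,2.4,5],
    [0,0,0,0,0,2.4,5],
    [0,0,0,0,0,2.4,5],
    [0,0,0,0,0,2.4,5],
    [0,0,0,0,0,2.4,5],
    [0,0,0,0,0,1.6,5],
    [0,0,0,0,0,1.2,5],
    [0,0,0,0,0,1,5],
    [0,0,0,0,0,1,5],
    [0,0,0,0,0,0,5],
    [0,0,0,0,0,0,5],
    [0,0,0,0,0,0,1],
    [0,0,0,0,0,0,1],
    [0,0,0,0,0,0,1],
    [0,0,0,0,0,0,1],
    [0,0,0,0,0,0,1],
    [0,0,0,0,0,0,1],
    [0,0,0,0,0,0,1]
  ],
  "squeeze": 80
}}

```text
clock: 3.95
position: [0.6005, 0.2834, 0.0455]
orientation: [3.141, 0.002, -3.137]
ft_force: [-0.4, 0.6, 5.2]
width: 0.0173
gripper_force: 78.2
```

>>> {"api": "jog_arm", "payload": {
  "plan": [
    [0,0,0,0,0,-0.5,1],
    [0,0,0,0,0,-1,1],
    [0,0,0,0,0,-1.5,1],
    [0,0,0,0,0,-2,1],
    [0,0,0,0,0,-2.5,1],
    [0,0,0,0,0,-2.5,1],
    [0,0,0,0,0,-2.5,1],
    [0,0,0,0,0,-2,1],
    [0,0,0,0,0,-1.5,1],
    [0,0,0,0,0,-1,1],
    [0,0,0,0,0,0,1],
    [0,0,0,0,0,0,1]
  ]
}}

```text
clock: 5.15
position: [0.5994, 0.2829, 0.2135]
orientation: [-3.141, -0.001, -3.138]
ft_force: [0.3, -0.4, -1.1]
width: 0.0176
gripper_force: 78.1
```

```bash
python3 look.py w2 blue .195
python3 - <<'E'
from h import *
for n in ('top','scene'):
    i=optics.read_camera(n); cv2.imwrite(f'pics/{n}2.png',i[:,:,::-1])
    for b in blobs(i,'blue')[:2]:
        P=plane(n,b,.195);print(n,b.min(0),b.max(0),circ(P),P.mean(0))
E
```

```text
5.15 [0.5994 0.2829 0.2135] [-3.141e+00 -1.000e-03 -3.138e+00] 0.017553895460168337 78.10768961906433 [ 0.3 -0.4 -1.1]
{'vfov': 65.70646984690485, 'cx': 255.8105573201559, 'cy': 190.978174231326, 'xyz': array([0.5344187 , 0.28234819, 0.34554029]), 'attitude': array([2.87866006e+00, 5.15320923e-04, 1.57552400e+00])}
blue [185 162] [326 261] circ [0.5912 0.2827] 0.0312 mean [0.5896 0.2827 0.195 ]
blue [236 239] [276 292] circ [0.6212 0.2827] 0.0158 mean [0.6216 0.2827 0.195 ]
blue [  0 299] [ 21 325] circ [0.6892 0.0629] 0.017 mean [0.6878 0.0624 0.195 ]
top [289 116] [302 129] (array([ 0.72710304, -0.01159691]), np.float64(0.014717291642706765)) [ 0.72705207 -0.01145962  0.195     ]
top [372  86] [377  93] (array([ 0.80255463, -0.19316342]), np.float64(0.00690757181100536)) [ 0.8022024  -0.19316557  0.195     ]
scene [300 204] [336 229] (array([0.60449897, 0.28910434]), np.float64(0.03198849351537352)) [0.60479503 0.28954471 0.195     ]
scene [188 174] [198 185] (array([0.76404357, 0.0372378 ]), np.float64(0.015395301217798611)) [0.76391979 0.03712338 0.195     ]
```

View pics/w2.png

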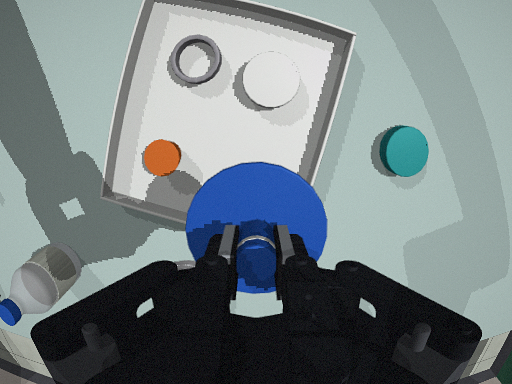

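The wrist view shows the lid held level by its knob, with the flange spanning columns 185–326. The other parts are still in the tub. Moving beyond the canister in x so the wrist camera can see it.

>>> {"api": "jog_arm", "payload": {
  "plan": [
    [0,0,0,0,-1,-1,1],
    [0,0,0,0,-2,-1,1],
    [0,0,0,0,-3,-1,1],
    [0,0,0,0,-3.5,0,1],
    [0,0,0,0,-3.5,0,1],
    [0,0,0,0,-3.5,0,1],
    [0,0,0,0,-3.5,0,1],
    [0,0,0,0,-3.5,0,1],
    [0,0,0,0,-3.5,0,1],
    [0,0,0,0,-3.5,0,1],
    [0,0,0,0,-3.5,0,1],
    [0,0,0,0,-3.5,0,1],
    [0,0,0,0,-3.5,0,1],
    [0,0,0,0,-3.5,0,1],
    [0,0,0,0,-3.5,0,1],
    [0,0,0,0,-2.5,0,1],
    [0,0,0,0,-1.5,0,1],
    [0,0,0,0,0,0,1],
    [0,0,0,0,0,0,1],
    [0,0,0,0,0,0,1]
  ]
}}

```text
clock: 7.3
position: [0.6018, -0.2358, 0.2445]
orientation: [3.141, 0.0, -3.136]
ft_force: [0.0, 0.6, -0.3]
width: 0.0175
gripper_force: 78.2
```

```bash
python3 look.py w3 orange .075 green .09
python3 - <<'E'
from h import *
i=cv2.imread('pics/w2.png')[:,:,::-1].copy()
p=dict(optics.camera_params('wrist'),xyz=np.array([0.5344187 , 0.28234819, 0.34554029]),attitude=np.array([2.87866006e+00, 5.15320923e-04, 1.57552400e+00]))
b=blobs(i,'blue')[0]; b=b[(b[:,1]<232)&((b[:,0]<205)|(b[:,0]>305)|(b[:,1]<185))]
for z in (.19,.195,.2): print(z,circ(plane('wrist',b,z,p)))
E
```

```text
7.3 [ 0.6018 -0.2358  0.2445] [ 3.141  0.    -3.136] 0.01753712000262822 78.22686553001404 [ 0.   0.6 -0.3]
{'vfov': 65.70646984690485, 'cx': 255.8105573201559, 'cy': 190.978174231326, 'xyz': array([ 0.53677725, -0.23652874,  0.37644683]), 'attitude': array([ 2.87737585e+00, -3.23946728e-04,  1.57672751e+00])}
orange [217  59] [292 134] circ [ 0.5204 -0.2377] 0.0378 mean [ 0.5204 -0.2379  0.075 ]
orange [500 151] [511 173] circ [0.5749 0.1043] 0.014 mean [0.5741 0.1062 0.075 ]
green [210 123] [232 146] circ [ 0.5577 -0.2687] 0.0095 mean [ 0.5576 -0.2688  0.09  ]
green [277  46] [299  68] circ [ 0.4832 -0.2068] 0.0097 mean [ 0.4833 -0.2069  0.09  ]
green [204  53] [226  74] circ [ 0.4895 -0.2749] 0.0096 mean [ 0.4897 -0.2751  0.09  ]
green [283 119] [305 140] circ [ 0.5515 -0.2004] 0.0094 mean [ 0.5515 -0.2006  0.09  ]
0.19 (array([0.60103299, 0.28269299]), np.float64(0.040388802739959234))
0.195 (array([0.5988916 , 0.28268191]), np.float64(0.03909046380990217))
0.2 (array([0.59675022, 0.28267083]), np.float64(0.037792124879837526))
```

View pics/w3.png

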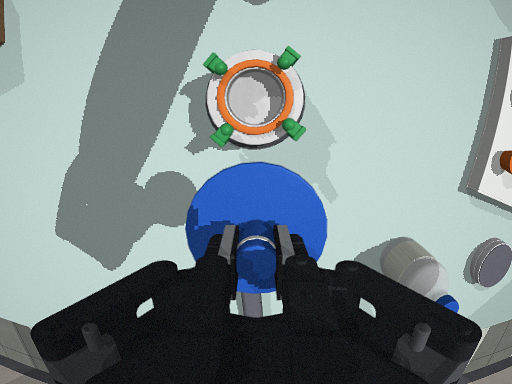

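The wrist view shows the canister's seal centred at (255,97), which gives (0.520, -0.238), and the mean of the four clips agrees. The lid is centred on the TCP within 1 mm. Moving over the canister and down to just above the clips.

>>> {"api": "jog_arm", "payload": {
  "plan": [
    [0,0,0,1,-0.13,0,1],
    [0,0,0,2,0,0,1],
    [0,0,0,2,0,0,1],
    [0,0,0,2,0,0,1],
    [0,0,0,1.15,0,0,1],
    [0,0,0,0,0,1,1],
    [0,0,0,0,0,2,1],
    [0,0,0,0,0,2,1],
    [0,0,0,0,0,2,1],
    [0,0,0,0,0,2,1],
    [0,0,0,0,0,1.5,1],
    [0,0,0,0,0,1,1],
    [0,0,0,0,0,0.7,1],
    [0,0,0,0,0,0,1],
    [0,0,0,0,0,0,1],
    [0,0,0,0,0,0,1]
  ],
  "squeeze": 110
}}

```text
clock: 8.95
position: [0.521, -0.239, 0.1235]
orientation: [-3.14, 0.002, -3.138]
ft_force: [-0.6, -0.5, -1.0]
width: 0.0174
gripper_force: 107.5
```

```bash
python3 look.py w4 blue .1 green .09
python3 - <<'E'
import cv2
from h import *
a=optics.read_camera('scene')[:,:,::-1]; cv2.imwrite('pics/c4.png',np.hstack([cv2.resize(a[80:180,170:270],(400,400)),cv2.resize(cv2.imread('pics/w4.png')[130:330,155:355],(400,400))]))
E
```

```text
8.95 [ 0.521  -0.239   0.1235] [-3.140e+00  2.000e-03 -3.138e+00] 0.017363029912077995 107.50684261322021 [-0.6 -0.5 -1. ]
{'vfov': 65.70646984690485, 'cx': 255.8105573201559, 'cy': 190.978174231326, 'xyz': array([ 0.45572753, -0.23945878,  0.25528781]), 'attitude': array([2.87559808e+00, 1.33581056e-03, 1.57554766e+00])}
blue [186 162] [326 262] circ [ 0.5149 -0.2392] 0.0323 mean [ 0.5134 -0.2393  0.1   ]
blue [237 239] [275 293] circ [ 0.5459 -0.2392] 0.0162 mean [ 0.5463 -0.2392  0.1   ]
green [296 133] [334 177] circ [ 0.4802 -0.208 ] 0.0105 mean [ 0.48   -0.2083  0.09  ]
green [173 142] [213 186] circ [ 0.4853 -0.2744] 0.0106 mean [ 0.4851 -0.2741  0.09  ]
green [316 248] [334 269] circ [ 0.5466 -0.194 ] 0.0063 mean [ 0.5469 -0.1947  0.09  ]
```

View pics/c4.png

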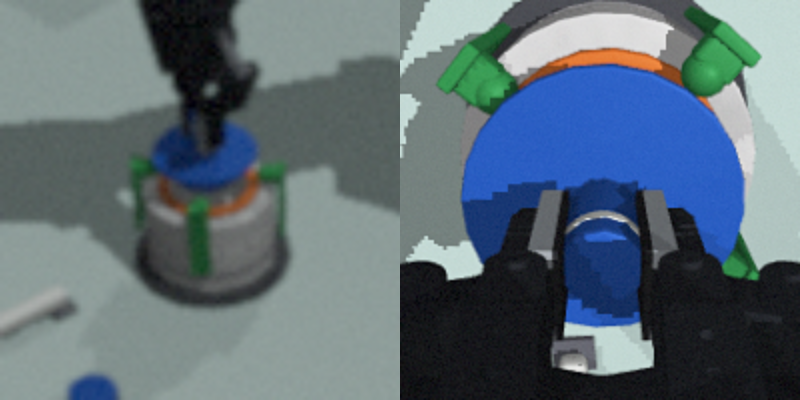

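The crop shows the lid level over the canister with the plug at the mouth and the flange just above the clips. It looks about 1 mm off at most. Pressing down slowly.

>>> {"api": "jog_arm", "payload": {
  "plan": [
    [0,0,0,0.05,0.1,0.2,1],
    [0,0,0,0,0,0.2,1],
    [0,0,0,0,0,0.2,1],
    [0,0,0,0,0,0.2,1],
    [0,0,0,0,0,0.2,1],
    [0,0,0,0,0,0.2,1],
    [0,0,0,0,0,0.2,1],
    [0,0,0,0,0,0.2,1],
    [0,0,0,0,0,0.2,1],
    [0,0,0,0,0,0.2,1],
    [0,0,0,0,0,0.2,1],
    [0,0,0,0,0,0.2,1],
    [0,0,0,0,0,0,1],
    [0,0,0,0,0,0,1],
    [0,0,0,0,0,0,1]
  ]
}}

```text
clock: 10.55
position: [0.5198, -0.2375, 0.0982]
orientation: [3.141, -0.0, -3.138]
ft_force: [-0.9, 0.5, -0.3]
width: 0.0168
gripper_force: 108.1
```

>>> {"api": "jog_arm", "payload": {
  "plan": [
    [0,0,0,0,0,0.1,1],
    [0,0,0,0,0,0.1,1],
    [0,0,0,0,0,0.05,1],
    [0,0,0,0,0,0,1],
    [0,0,0,0,0,0,1],
    [0,0,0,0,0,0,1]
  ]
}}

```text
clock: 11.15
position: [0.5199, -0.2375, 0.0967]
orientation: [3.141, -0.001, -3.137]
ft_force: [-3.4, 2.3, 4.8]
width: 0.0169
gripper_force: 108.7
```

>>> {"api": "jog_arm", "payload": {
  "plan": [
    [0,0,0,0,0,0.1,1],
    [0,0,0,0,0,0.05,1],
    [0,0,0,0,0,0,1],
    [0,0,0,0,0,0,1],
    [0,0,0,0,0,0,1],
    [0,0,0,0,0,0,1]
  ]
}}

```text
clock: 11.75
position: [0.5199, -0.2375, 0.0959]
orientation: [3.142, -0.001, -3.137]
ft_force: [-4.4, 3.4, 9.1]
width: 0.0167
gripper_force: 109.2
```

```bash
python3 look.py w5 green .09
python3 - <<'E'
from h import *
a=optics.read_camera('scene')[:,:,::-1]; cv2.imwrite('pics/c5.png',np.hstack([cv2.resize(a[80:180,170:270],(400,400)),cv2.resize(cv2.imread('pics/w5.png')[130:330,155:355],(400,400))]))
E
```

```text
11.75 [ 0.5199 -0.2375  0.0959] [ 3.142e+00 -1.000e-03 -3.137e+00] 0.01673660221211603 109.16754484176636 [-4.4  3.4  9.1]
{'vfov': 65.70646984690485, 'cx': 255.8105573201559, 'cy': 190.978174231326, 'xyz': array([ 0.45494256, -0.23820202,  0.22787373]), 'attitude': array([2.87801659e+00, 5.15567421e-06, 1.57587193e+00])}
green [156 147] [203 202] circ [ 0.4853 -0.2731] 0.0112 mean [ 0.485 -0.273  0.09 ]
green [300 138] [346 192] circ [ 0.4799 -0.2084] 0.0108 mean [ 0.4794 -0.2084  0.09  ]
```

View pics/c5.png

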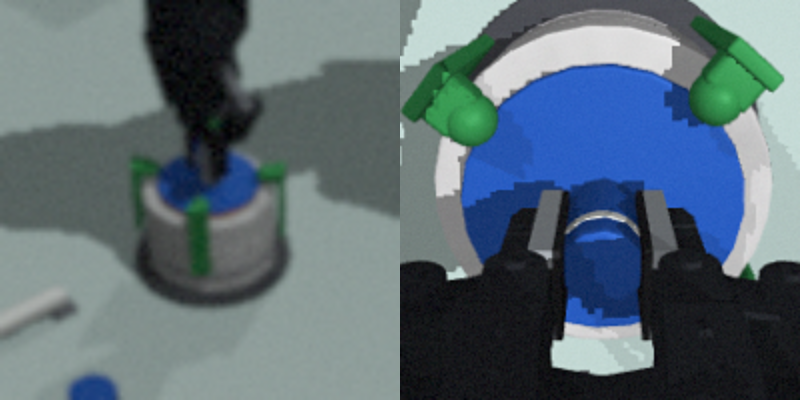

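The crop shows the clip noses over the flange and the lid flat in the mouth of the canister. The push is 9 N, and the tool is about 2.6 mm below the height where the flange would just touch the seal. Handing in.

```bash
python3 -c "
from station import ctrl
print(ctrl.finish_job())"
```

```text
the job is handed in; nothing more can be done
None
```

The lid is snapped under the clips and flat on the seal, with the gripper still holding its knob and pressing at about 9 N; the job was handed in at about 12 s on the robot's clock, and no verdict came back.

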